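# Hold a batten home in the drilling jig against its spring plunger

## Robot

A 6-joint arm with a two-finger parallel gripper is mounted at the origin on a cart in front of the work surface, level with it; the furniture and walls round the work are solid. World frame = base frame: x ahead of the robot, y to its left, z up, the work surface at z = 0. Lengths are in m, angles in rad, forces in N, time in s.
With the tool pointing down it reaches from about 0.35 to 1 m from the base axis. Payload 7.1 kg.
Tool frame: the origin (TCP) lies between the finger pads; the fingertips stand 19 mm ahead of it and the grasp point (between the pads) is the TCP; z points along the fingers, y is the direction in which the jaws open and shut (so a half turn about z gives the same grasp; the last joint's range is limited). The gripper opens to 85 mm and grips with 20 to 120 N. Pads are 22 mm wide; open, the fingers measure 114 mm over their backs; the gripper's body (76 mm by 85 mm) begins 54 mm behind the grasp point. The pads swing forward as they close: fully open they stand 13 mm farther back than shut.
Start: joints at [-0.019, 0.423, 1.63, -0, 1.089, -0.019], TCP at [0.625, 0, 0.225] pointing down, gripper open.
Joint ranges: [-3, 3], [-0.9, 2.11], [0.09, 2.58], [-1.31, 4.45], [0.11, 2.69], [-2.54, 2.54]. Speed limits (rad/s): [2.39, 2.39, 3.01, 3.14, 3.14, 3.14].

## Interface

Orientations are given as [roll, pitch, yaw] about the fixed x, y, z axes, in that order (R = Rz(yaw) Ry(pitch) Rx(roll)).
In Python, from cell import env gives the robot as it stands.
- The arm moves only by the tool send_rows, never from a script. Its argument "motion" is a list of rows, each a list of 6 numbers: the shift along the tool's x, y, z in mm, then the turn, a rotation vector about the tool's x, y, z in degrees. In form: [[tx, ty, tz, rx, ry, rz], ...]. A call has 1 to 8 rows; each row is the pose to reach, as a shift and turn from the pose measured when the call began, along the tool's axes at that moment; what a row does not reach only later rows make up. A row lasts 1/12 s, in which the tool goes at most 41.7 mm and 7.16 degrees, less where a joint would pass 70% of its speed; a pose out of reach is approached as far as the arm can. A call with a gripper value outside its range is refused whole. "grip" is the opening, from 0 (shut) to 1 (fully open), set as the call begins (left out, the last holds). The fingers move at their own pace and stop on an object; the grip force is fixed at half the most. Time passes only in rows, so rows that repeat a pose let the fingers close. It gives the time, the measured TCP pose, the force and the opening at its end, in the units of the state.
- env.get_obs(): the state, without advancing time (a new reading comes with each control period).
- env.capture(name): name is "scene" or "side" or "wrist"; returns (picture, depth): 400x640x3 uint8, red, green, blue; 400x640 float32, m along the optical axis (not along the pixel's ray), 0 where there is no reading.
- env.calibration(name): a dict with "K" (3x3 intrinsics, pixels), "xyz" and "orientation" of the camera in the world. Camera axes: x right, y down, z forward; pixel columns grow to the right and rows downward; lengths in m; the calibration is good to about 2 mm. A picture is of the moment at which its call begins: read the wrist's pose just before it. calibration takes no time and is no camera call; for the wrist camera it gives the pose at the moment of the call.
- env.finish_job(): hands the job in, once; it reports no verdict.
The state is a dict: "time_s": time; "qpos": joint angles; "qd": joint speeds; "joint_torque": joint torques, N m; "ee_pos": TCP position; "ee_rot": TCP orientation; "wrist_force": force on the tool from outside, world axes, zero at the start; "moment": the same for the moment, N m; "opening": finger opening in m.
Only numpy, scipy, OpenCV 4.12 (cv2) and the standard library are available. Lean on these libraries where they do the work, as an engineer would, in place of code of your own. Each camera call takes 0.05 s, during which the arm holds its last target.

## Task

Get the batten ready for drilling: swing the red cam lever of the jig right open so that its lobe clears the channel, then lay the loose wooden batten flat in the channel and push it lengthwise against the brass spring plunger until its end sits fully home on the blue stop block. Finish while holding it there: the program ends with the robot still pressing the batten firmly, but without forcing it, against the stop, the lever still open, and the red tape reel, masking tape and mug left where they are.

Things in the scene. Friction and masses are not known exactly. Their poses are not given: they have to be found in the camera images.
- jig: Fixed drilling jig. Origin at bench height under the channel's centre line; x along the channel, from its mouth to the stop; z up. Base plate 12 mm thick, x -45 to +85, y -70 to +45 mm. Channel 31 mm wide between two steel rails, x -40 to +26 mm, tops 26 mm above the bench, mouths flared to x = -53. A tongue 24 mm wide, 12 mm high, x -130 to -45 mm, carries the batten in front.
- jig_seat (a point): Fixed point of the jig: where the batten's centre is when the batten lies flat in the channel with its end on the stop; jig x = -75 mm, y = 0, 31 mm above the bench. Axes as the jig's.
- stop_block: Blue stop block fixed on the jig, 62 mm wide, its top 54 mm above the bench. Same frame as the jig; its flat stop face, which looks to the channel's mouth, is at jig x = +25 mm. A firm push leaves some 5 to 25 N on this face; over 45 N is forcing it.
- plunger (a joint): Brass spring plunger, 12 mm across, sticking out 15 mm from the middle of the stop face, 31 mm above the bench. 0 = fully out, grows as it is pressed in (m); 0.015 when the batten's end meets the stop face. The spring pushes back with 1.8 N at 0 and 5 N at 0.015, and drives the batten back out if let go.
- cam_lever (a joint): Red cam lever on an upright pivot right (-y) of the channel. 0 = closed: handle along jig -x, a steel lobe (29 to 44 mm above the bench) across the channel before the plunger. Grows (rad) as the handle swings to jig -y, anticlockwise from above; lobe clear from 1.2; end stop 1.6 (handle along -y). Starts at 0 to 0.25, stays where left, takes about 1.2 N at the knob.
- lever_knob (a point): Centre of the round black upright knob at the end of the lever's handle, 20 mm in diameter, 45 to 73 mm above the bench, this point 61 mm above the bench and 85 mm from the pivot. It turns with the lever.
- lever_pivot (a point): Point on the lever's pivot axis, jig x = 0, y = -45 mm, at the height of lever_knob. Does not move. A fixed blue bench vise stands to the right of the jig and nearer the robot: come over it high (tool 0.3 m or more above the bench).
- batten: Loose straight batten of pale wood, 200 x 26 x 38 mm (its x, y, z), about 0.15 kg, lying on the bench to the left of the jig on its 26 mm wide side. Origin at the centre of its underside, x along its length. Either end may go first.
- batten_center (a point): Centre of the batten, 19 mm above its underside; axes as the batten's.
- red_tape_reel: Bystander: reel of red tape, 68 mm across, 25 mm high, behind the jig, to the right. Leave it alone.
- masking_tape: Bystander: roll of cream masking tape, 77 mm across, 25 mm high, behind, between jig and batten. Leave it alone.
- mug: Bystander: white mug, 92 x 127 mm, 95 mm high, to the right of the jig. Leave it alone.

How it is judged:
On the way, in this order (a step that is already met when the one before it is completed fails the run):
1. the cam lever is swung open (past 1.2 rad) before the batten is loaded (value of joint cam_lever above 1.2 rad and value of joint plunger below 0.002 m), for 0.2 s.
2. the batten in the channel presses the plunger in by 4 mm or more (value of joint plunger above 0.004 m and contact force between batten and plunger above 0.5 N), for 0.1 s.
At the end, for the whole second after the job is handed in: Through the last second the gripper or arm holds the batten flat in the channel (centre within 7 mm of the seat, within 0.08 rad of channel and upright), its end on the stop with 1 to 45 N, the plunger in by 13 mm or more; the lever is open past 1.2 rad (value of joint cam_lever above 1.2 rad and value of joint plunger above 0.013 m and contact force between batten and stop_block between 1 and 45 N and distance between batten_center and jig_seat below 0.007 m and angle between the x axis of batten and the x axis of jig, either way round below 0.08 rad and angle between batten's own z axis and vertical below 0.08 rad and (contact force between batten and the fingers above 1 N or contact force between batten and the arm above 1 N) and linear speed of batten below 0.02 m/s); the arm keeps its last pose, push and grip.
It fails at once if the red tape reel, masking tape or mug is moved by more than 30 mm (distance of any of red_tape_reel, masking_tape, mug from where it was at the start of the episode above 0.03 m).
It fails at once if the mug is tipped over (angle between mug's own z axis and vertical above 0.5 rad).
It also fails if it takes over 72 s, if anything falls off the work surface, if the arm or the gripper's body presses on something with over 40 N, if the wrist force passes 120 N, or if a joint passes its speed limit or range.

## Working session

There is one attempt and no reset: what is moved stays moved. The work goes in short steps, Python scripts to look and compute and a tool call to move; the robot and the scene stay as the last step left them, time stands still between calls to the robot, and variables do not carry over. Pictures are saved under pics/ and viewed, and the job is handed in when it is done.

Besides the shell and the picture viewer there is one more tool, called after "Emit:" as name(argument=value, ...), one argument or row to a line, values as JSON. send_rows: Moves the arm, as the interface text tells. Its arguments: {"type":"object","properties":{"motion":{"type":"array","items":{"type":"array","items":{"type":"number"}}},"grip":{"type":"number"}},"required":["motion"]}

```bash
mkdir -p pics; ls
python3 - <<'E'
from cell import env
import cv2
o=env.get_obs(); print(o['time_s'],o['ee_pos'],o['ee_rot'],o['opening'])
for n in ['scene','side','wrist']:
    c=env.calibration(n); print(n,c)
    p,d=env.capture(n); cv2.imwrite(f'pics/{n}0.png',p[:,:,::-1])
    import numpy as np; np.savez(f'{n}0.npz',p=p,d=d,K=c['K'],x=c['xyz'],o=c['orientation'])
E
```

```text
pics
0.0 [6.24436413e-01 1.62804658e-05 2.23815810e-01] [-3.14003087e+00 -2.27725441e-06  1.57081597e+00] 0.08539291152808265
scene {'K': array([[434.294295  ,   0.        , 323.28040123],
       [  0.        , 434.294295  , 199.77108841],
       [  0.        ,   0.        ,   1.        ]]), 'xyz': array([0.55651706, 0.87089268, 1.20105319]), 'orientation': array([-2.53641826, -0.0054426 , -3.04862963])}
side {'K': array([[433.5995822 ,   0.        , 323.0164415 ],
       [  0.        , 433.5995822 , 193.71720001],
       [  0.        ,   0.        ,   1.        ]]), 'xyz': array([ 0.11151643, -0.72701044,  0.5345325 ]), 'orientation': array([-2.0226681 ,  0.00366103, -0.54711835])}
wrist {'K': array([[310.35559943,   0.        , 318.33103011],
       [  0.        , 310.35559943, 200.15119708],
       [  0.        ,   0.        ,   1.        ]]), 'xyz': array([0.62485464, 0.06600566, 0.37398117]), 'orientation': array([2.88000860e+00, 1.38317902e-03, 9.73170180e-04])}
```

View pics/scene0.png

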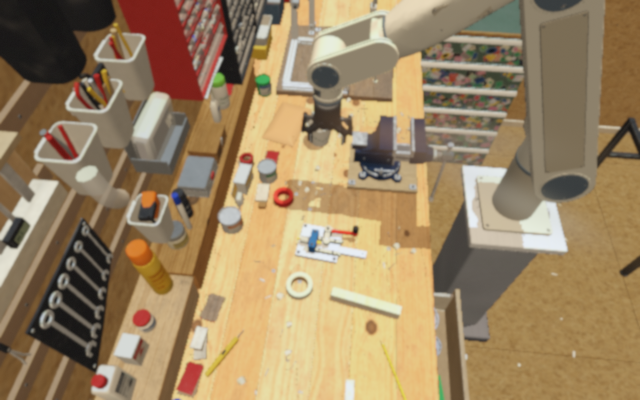

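View pics/side0.png

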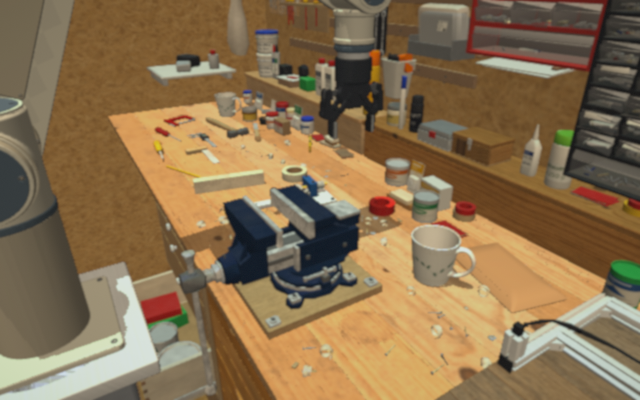

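View pics/wrist0.png

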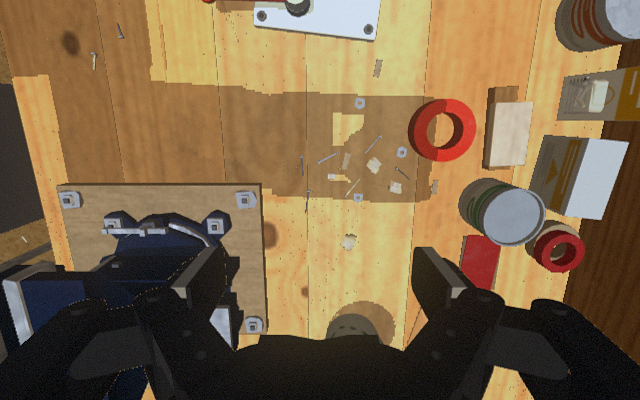

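The jig sits at about (325,245) in the scene picture, with the lever knob at (355,231), the batten from (332,293) to (400,311), the masking tape at (300,285) and the red reel at (284,197). I'll project these points roughly, then look from above.

```bash
cat > h.py <<'E'
import numpy as np, cv2
from scipy.spatial.transform import Rotation as R
from cell import env
def cam(n):
    c=env.calibration(n); return np.array(c['K']),np.array(c['xyz']),R.from_euler('xyz',c['orientation']).as_matrix()
def onz(C,uv,z):
    K,t,M=C; d=M@np.linalg.inv(K)@np.array([uv[0],uv[1],1.]); return t+d*(z-t[2])/d[2]
def proj(C,p):
    K,t,M=C; q=K@(M.T@(np.asarray(p)-t)); return q[:2]/q[2]
def tool():
    o=env.get_obs(); return np.array(o['ee_pos']),R.from_euler('xyz',o['ee_rot']).as_matrix(),o
def shift(p):
    e,M,o=tool(); return (M.T@(np.asarray(p)-e))*1000
E
python3 - <<'E'
from h import *
C=cam('scene')
for n,uv,z in [('knob',(355,231),.06),('stop',(314,238),.054),('batA',(332,293),.038),('batB',(400,308),.038),('tongue end',(366,254),.012),('mask',(300,285),.02),('reel',(284,197),.02)]:
    print(n,onz(C,uv,z).round(3))
E
```

```text
knob [0.517 0.19  0.06 ]
stop [0.639 0.223 0.054]
batA [0.57  0.387 0.038]
batB [0.379 0.413 0.038]
tongue end [0.477 0.24  0.012]
mask [0.665 0.364 0.02 ]
reel [0.757 0.058 0.02 ]
```

Emit:
send_rows(
  motion=[
    [25,-15,-30,0,0,0],
    [55,-30,-60,0,0,0],
    [85,-45,-90,0,0,0],
    [100,-60,-100,0,0,0],
    [100,-60,-100,0,0,0],
  ],
  grip=0,
)

```text
time_s: 0.57
ee_pos: [0.564, 0.1033, 0.3279]
ee_rot: [3.138, -0.002, 1.574]
wrist_force: [-0.2, 0.3, -0.5]
opening: 0.0256
```

Run:
```python
from h import *
C=cam('wrist')
p,d=env.capture('wrist'); cv2.imwrite('pics/w1.png',p[:,:,::-1]); np.savez('w1.npz',p=p,d=d,K=C[0],t=C[1],M=C[2]); print(tool()[0],C[1])
```

```text
[0.5644389  0.10170734 0.32608533] [0.56338822 0.16893175 0.47814032]
```

View pics/w1.png

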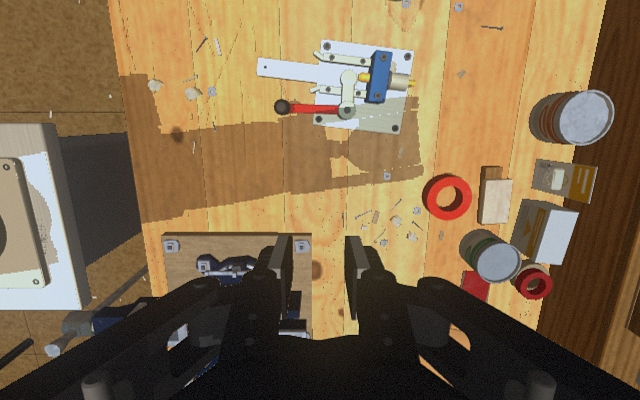

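The jig is clear from above: knob (282,107), pivot (347,110), stop block (379,76), tongue end (258,67). I'll move farther left to get the batten in view too.

Emit:
send_rows(
  motion=[
    [35,-5,0,0,0,0],
    [70,-15,0,0,0,0],
    [105,-25,0,0,0,0],
    [130,-30,0,0,0,0],
    [130,-30,0,0,0,0],
  ],
)

```text
time_s: 1.03
ee_pos: [0.5332, 0.2346, 0.3246]
ee_rot: [3.141, -0.001, 1.576]
wrist_force: [-0.4, -0.4, -0.2]
opening: 0.0002
```

Run:
```python
from h import *
C=cam('wrist')
p,d=env.capture('wrist'); cv2.imwrite('pics/w2.png',p[:,:,::-1]); np.savez('w2.npz',p=p,d=d,K=C[0],t=C[1],M=C[2]); print(tool()[0],C[1])
cv2.imwrite('pics/w2z.png',cv2.resize(p[60:320,220:500,::-1],None,fx=2.3,fy=2.3,interpolation=2))
```

```text
[0.53361729 0.23267925 0.32458611] [0.53293368 0.30037442 0.4747537 ]
```

View pics/w2.png

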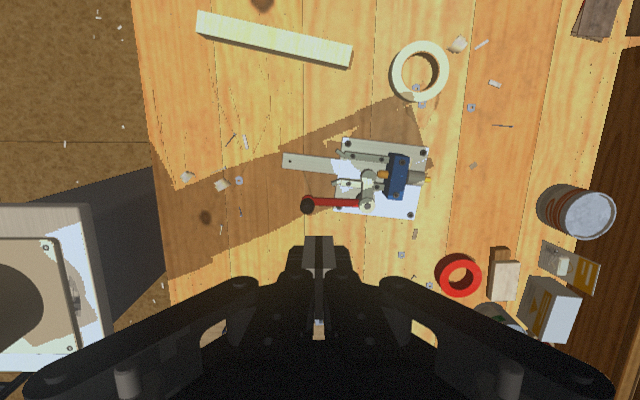

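View pics/w2z.png

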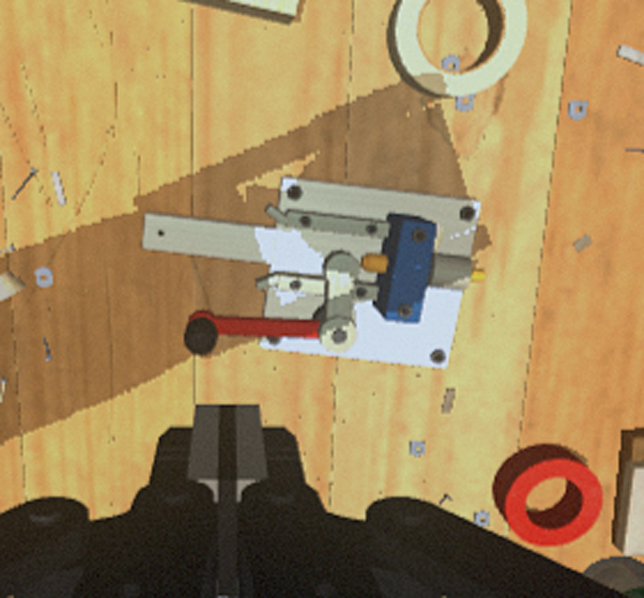

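```bash
cat >> h.py <<'E'
def cloud(f):
    D=np.load(f); K,t,M,d,p=D['K'],D['t'],D['M'],D['d'],D['p']
    v,u=np.mgrid[0:400,0:640]; c=np.stack([(u-K[0,2])/K[0,0]*d,(v-K[1,2])/K[1,1]*d,d],-1)
    return c@M.T+t,p,d
def rect(P):
    (c,s,a)=cv2.minAreaRect((P[:,:2]*1000).astype(np.float32)); return np.round(c,1),np.round(s,1),round(a,2)
E
python3 - <<'E'
from h import *
for f in ['w1.npz','w2.npz']:
    W,p,d=cloud(f); z=W[...,2]; hsv=cv2.cvtColor(p,cv2.COLOR_RGB2HSV); H,S,V=[hsv[...,i] for i in range(3)]
    print(f,'bench z',np.median(z[(d>0)&(abs(z)<.01)]))
    def big(m):
        m=cv2.morphologyEx(m.astype(np.uint8),cv2.MORPH_OPEN,np.ones((3,3)))
        n,l,s,c=cv2.connectedComponentsWithStats(m); k=1+np.argmax(s[1:,4]); return l==k
    roi=(W[...,0]>.3)&(W[...,0]<.75)
    m=big((H>95)&(H<125)&(S>120)&(z>.046)&(z<.062)&(W[...,1]>.12)&roi); print('blue',m.sum(),np.median(z[m]),rect(W[m]))
    m=big((H>=0)&(V<70)&(z>.06)&(z<.085)&(W[...,1]>.12)&roi); print('knob',m.sum(),np.median(z[m]),rect(W[m]),W[m].mean(0))
    m=big((abs(z-.012)<.005)&(W[...,0]<.54)&(W[...,1]>.18)&(W[...,1]<.28)&roi); print('tongue',m.sum(),rect(W[m]))
    m=((H<8)|(H>172))&(S>120)&(z>.03)&(z<.075)&roi&(W[...,1]>.12); m=big(m); print('handle',m.sum(),np.median(z[m]),rect(W[m]))
    if f=='w2.npz':
        m=big((abs(z-.038)<.007)&(W[...,1]>.3)&(W[...,0]<.6)); print('batten',m.sum(),np.median(z[m]),rect(W[m]))
        vv,uu=np.nonzero(m); print(uu.min(),uu.max(),vv.min(),vv.max())
C=[(lambda D:(D['K'],D['t'],D['M']))(np.load(f)) for f in ['w1.npz','w2.npz']]
for c,pv,kn,te in [(C[0],(347,110),(282,107),(258,67)),(C[1],(367.5,206),(307,205),(283,161))]:
    print('pivot.06',onz(c,pv,.055),'knob',onz(c,kn,.073),'tongue',onz(c,te,.012))
E
```

```text
w1.npz bench z 0.0007175996161865594
blue 651 0.0548490601107291 (array([643.4, 220.1]), array([59.8, 20.9]), 83.71)
knob 20 0.07207864148613874 (array([525. , 184.8]), array([3.5, 6.2]), 5.26) [0.52511458 0.18491317 0.0718217 ]
tongue 807 (array([509.3, 234.8]), array([24.2, 61.5]), 83.84)
handle 401 0.03964605991007625 (array([558.5, 181.1]), array([10.9, 64.1]), 88.57)
w2.npz bench z 0.0007139754348640115
blue 20 0.05425805408370063 (array([633.9, 194.3]), array([6.1, 4.5]), 0.28)
knob 163 0.07299596756432719 (array([517.9, 183.7]), array([16.1, 17.8]), 70.64) [0.51799559 0.18468069 0.0715864 ]
tongue 662 (array([509.6, 234.8]), array([24.2, 61.7]), 83.64)
handle 337 0.0394528543399742 (array([558.8, 181.3]), array([11.3, 65.9]), 87.72)
batten 3626 0.03890804942749679 (array([475.9, 397.2]), array([ 26.6, 200.1]), 78.47)
196 352 10 67
pivot.06 [0.60240362 0.17887521 0.055     ] knob [0.51933948 0.18173429 0.073     ] tongue [0.48065844 0.23697573 0.012     ]
pivot.06 [0.6030028  0.18041847 0.055     ] knob [0.51853994 0.1864207  0.073     ] tongue [0.48071088 0.23714835 0.012     ]
```

Run:
```python
from h import *
D=np.load('wrist0.npz'); c=(D['K'],D['x'],R.from_euler('xyz',D['o']).as_matrix()); np.savez('w0.npz',p=D['p'],d=D['d'],K=c[0],t=c[1],M=c[2])
D=np.load('scene0.npz'); c=(D['K'],D['x'],R.from_euler('xyz',D['o']).as_matrix()); np.savez('s0.npz',p=D['p'],d=D['d'],K=c[0],t=c[1],M=c[2])
D=np.load('side0.npz'); c=(D['K'],D['x'],R.from_euler('xyz',D['o']).as_matrix()); np.savez('e0.npz',p=D['p'],d=D['d'],K=c[0],t=c[1],M=c[2])
P=np.concatenate([cloud(f)[0].reshape(-1,3)[(cloud(f)[2]>0).ravel()] for f in ['s0.npz','e0.npz']])
xs=np.arange(.3,.82,.04); 
print('     ',(xs*1000).astype(int))
for y in np.arange(.28,-.2,-.03):
    print(round(y,2),[int(1000*P[(P[:,0]>=x)&(P[:,0]<x+.04)&(P[:,1]>=y)&(P[:,1]<y+.03)&(P[:,2]<.2)][:,2].max(initial=-.009)) for x in xs])
```

```text
[300 339 379 419 459 499 539 579 619 659 699 739 779]
0.28 [6, 7, 4, 6, 5, 4, 4, 6, 6, 7, 8, 5, 9]
0.25 [7, 8, 7, 10, 15, 6, 31, 30, 56, 19, 6, 5, 5]
0.22 [16, 6, 7, 7, 18, 17, 28, 47, 59, 44, 6, 4, 5]
0.19 [21, 18, 25, 5, 5, 72, 33, 51, 62, 47, 5, 7, 5]
0.16 [5, 6, 6, 6, 5, 75, 43, 54, 57, 18, 5, 6, 5]
0.13 [5, 8, 6, 8, 5, 6, 5, 13, 16, 17, 4, 7, 6]
0.1 [7, 8, 4, 7, 8, 5, 8, 5, 5, 7, 5, 6, 13]
0.07 [5, 5, 3, 7, 7, 6, 5, 7, 6, 6, 26, 30, 31]
0.04 [6, 5, 4, 4, 5, 4, 7, 5, 5, 6, 28, 27, 34]
0.01 [4, 4, 5, 7, 6, 5, 5, 7, 6, 19, 29, 32, 33]
-0.02 [27, 26, 23, 23, 21, 27, 27, 7, 6, 19, 19, 4, 65]
-0.05 [185, 189, 187, 188, 183, 35, 26, 7, 6, 5, 15, 4, 67]
-0.08 [186, 191, 188, 188, 184, 127, 22, 5, 15, 20, 5, 6, 68]
-0.11 [187, 189, 189, 187, 186, 153, 154, 8, 19, 25, 5, 3, 11]
-0.14 [189, 190, 189, 189, 185, 153, 150, 5, 5, 6, 6, 5, 14]
-0.17 [187, 189, 189, 187, 186, 148, 148, 5, 5, 5, 4, 5, 12]
-0.2 [186, 192, 188, 187, 186, 42, 26, 7, 97, 97, 95, 12, 13]
```

Every check agrees. The jig origin is about (0.609, 0.2237) with yaw about -6.2°. The knob is at (0.5185, 0.1845), 85 mm from the pivot at (0.6035, 0.1793), so the lever sits at about 0.05 rad. The batten is centred at (0.476, 0.397), yaw about -11.5°. Next I'll lower the shut fingers to the left of the knob.

Emit:
send_rows(
  motion=[
    [-10,-4,40,0,0,0],
    [-20,-8,80,0,0,0],
    [-20,-8,120,0,0,0],
    [-20,-8,160,0,0,0],
    [-20,-8,195,0,0,0],
    [-20,-8,225,0,0,0],
    [-20,-8,250,0,0,0],
    [-20,-8,255,0,0,0],
  ],
)

```text
time_s: 1.75
ee_pos: [0.5231, 0.2095, 0.0646]
ee_rot: [-3.134, 0.004, 1.575]
wrist_force: [-0.5, 0.1, -0.1]
opening: -0.0
```

Run:
```python
from h import *
print(tool()[0]); C=cam('wrist')
p,d=env.capture('wrist'); cv2.imwrite('pics/w3.png',p[:,:,::-1])
for a in range(157,253,10):
    t=np.array([603.5+85*np.cos(np.radians(a)),179.3+85*np.sin(np.radians(a)),70])/1000; print(a,shift(t).round(1))
```

```text
[0.52312096 0.209547   0.0646488 ]
157 [ 2.4  1.4 -4.1]
167 [-11.7  -3.2  -4. ]
177 [-26.3  -5.4  -3.9]
187 [-41.1  -4.9  -3.9]
197 [-55.6  -1.9  -3.9]
207 [-69.4   3.6  -3.9]
217 [-82.   11.4  -3.9]
227 [-93.   21.3  -3.9]
237 [-102.2   32.9   -4. ]
247 [-109.2   46.    -4. ]
```

View pics/w3.png

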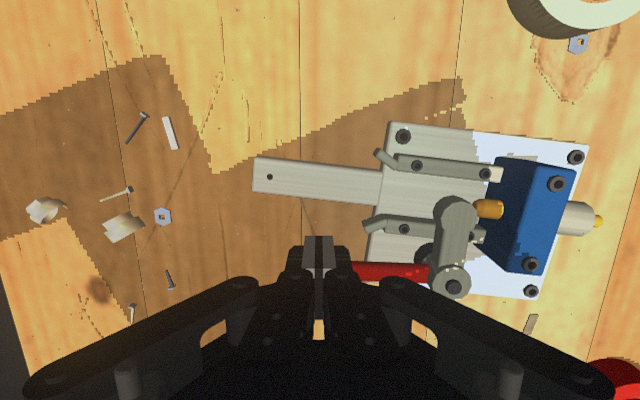

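The fingertips are just left of the knob, with the handle passing behind them at about (390,270). I'll sweep the arc.

Emit:
send_rows(
  motion=[
    [-12,-3,-3,0,0,0],
    [-26,-5,-4,0,0,0],
    [-41,-5,-4,0,0,0],
    [-56,-2,-4,0,0,0],
    [-69,3,-4,0,0,0],
    [-82,11,-4,0,0,0],
    [-93,21,-4,0,0,0],
    [-102,33,-4,0,0,0],
  ],
)

```text
time_s: 2.47
ee_pos: [0.5583, 0.1063, 0.0717]
ee_rot: [-3.137, 0.003, 1.574]
wrist_force: [-0.7, 0.1, 0.0]
opening: -0.0001
```

Run:
```python
from h import *
print(tool()[0],tool()[2]['wrist_force']); C=cam('wrist')
p,d=env.capture('wrist'); cv2.imwrite('pics/w4.png',p[:,:,::-1])
for a in (237,247,252):
    t=np.array([603.5+85*np.cos(np.radians(a)),179.3+85*np.sin(np.radians(a)),70])/1000; print(a,shift(t).round(1))
```

```text
[0.55830484 0.10632653 0.07166898] [-6.88752409e-01  9.65097782e-02  6.02969453e-06]
237 [ 2.4 -4.3  1.9]
247 [-4.5  8.8  1.9]
252 [-7.2 15.7  1.9]
```

View pics/w4.png

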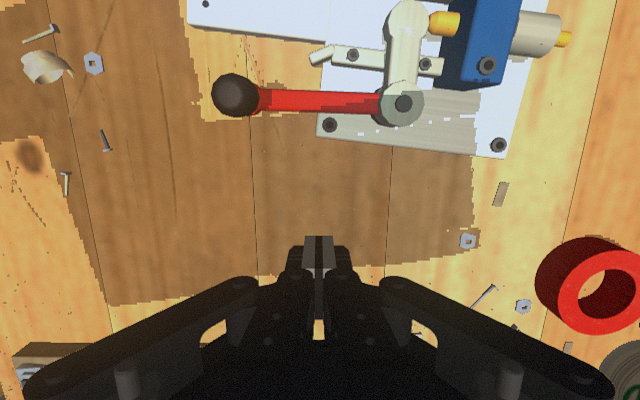

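The lever has not moved: the knob, at (235,95), still lies along -x. I'll find out where the fingertips really are and where the knob is now.

Run:
```python
from h import *
C=cam('wrist'); p,d=env.capture('wrist'); np.savez('w4.npz',p=p,d=d,K=C[0],t=C[1],M=C[2])
W,p,d=cloud('w4.npz'); e=tool()[0]; print(e,C[1])
for v in (238,245,255,265,275,290): print(v,[(W[v,u]*1000).round(0) for u in (308,319,330)])
m=(W[...,2]>.068)&(W[...,2]<.08)&(W[...,1]>.15); print(rect(W[m]),W[m].mean(0),m.sum())
print(onz(C,(235,95),.073), onz(C,(402,103),.055), proj(C,e), proj(C,e-[0,0,.019]))
s,ds=env.capture('side'); cv2.imwrite('pics/side1.png',cv2.resize(s[120:260,200:420,::-1],None,fx=3.5,fy=3.5,interpolation=2))
s,ds=env.capture('scene'); cv2.imwrite('pics/scene1.png',cv2.resize(s[120:320,230:450,::-1],None,fx=2.9,fy=2.9,interpolation=2))
```

```text
[0.56042681 0.10653811 0.0714577 ] [0.56164166 0.17197516 0.22172326]
238 [array([557., 117.,  87.]), array([562., 117.,  86.]), array([567., 117.,  87.])]
245 [array([557., 117.,  94.]), array([562., 117.,  95.]), array([567., 117.,  95.])]
255 [array([557., 117., 105.]), array([562., 117., 105.]), array([566., 117., 105.])]
265 [array([558., 117., 114.]), array([562., 117., 114.]), array([566., 117., 114.])]
275 [array([558., 118., 123.]), array([562., 114., 117.]), array([566., 118., 124.])]
290 [array([558., 117., 132.]), array([562., 109., 117.]), array([565., 118., 133.])]
(array([518.3, 181.9]), array([19. , 19.1]), 16.29) [0.5190007  0.18184421 0.07262401] 1446
[0.52354257 0.18111083 0.073     ] [0.60435202 0.17861958 0.055     ] [315.87491184 245.86617959] [316.1600452  232.68180483]
```

View pics/side1.png

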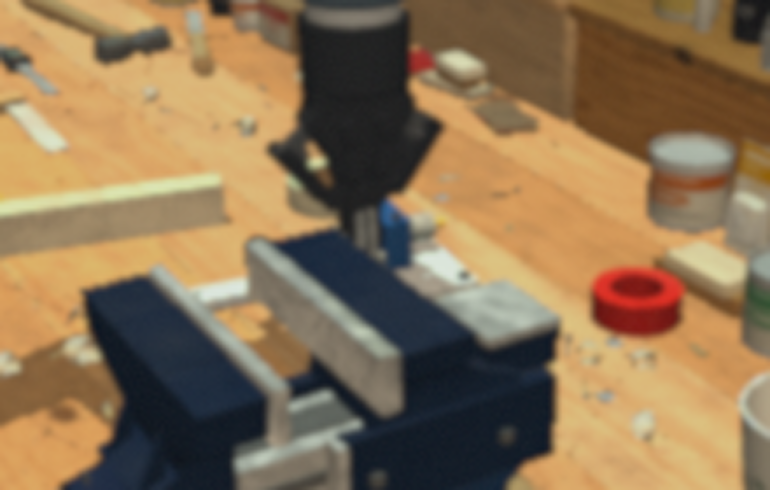

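View pics/scene1.png

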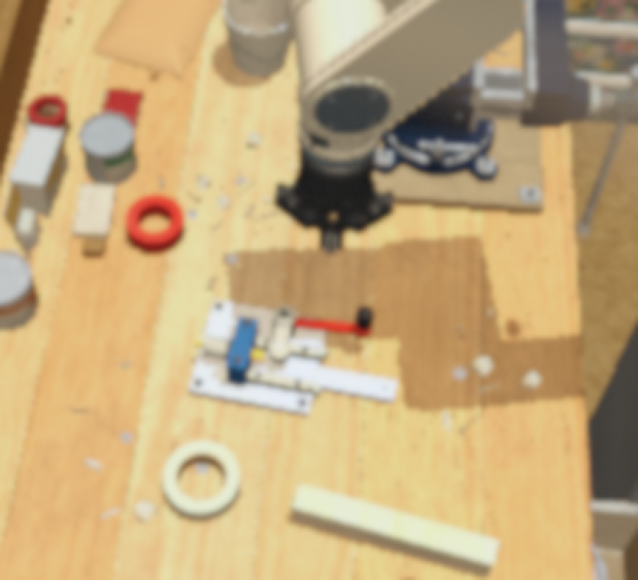

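Run:
```python
from h import *
W,p,d=cloud('w4.npz'); z=W[...,2]
print('bench',np.median(z[(d>0)&(abs(z)<.01)]), tool()[2]['opening'], tool()[2]['qpos'].round(3))
for v in range(228,244): print(v,[(W[v,u]*1000).round(0) for u in (310,325)])
for f in ('w0.npz','w2.npz'):
    W,p,d=cloud(f); m=(d>0)&(d<.25); print(f,'lowest finger', W[m][:,2].min(), np.sort(W[m][:,2])[:50].mean(), (np.load(f)['t']))
```

```text
bench 0.0006176594298643867 -0.0001318426784986036 [ 0.171  0.563  1.839 -0.003  0.745  0.17 ]
228 [array([555.,  91.,   1.]), array([567.,  91.,   1.])]
229 [array([555.,  89.,  -0.]), array([567.,  90.,   1.])]
230 [array([555.,  89.,   0.]), array([567.,  88.,  -0.])]
231 [array([555.,  88.,  -0.]), array([567.,  88.,  -0.])]
232 [array([555.,  87.,   0.]), array([567.,  87.,  -1.])]
233 [array([555.,  86.,   0.]), array([567.,  86.,   1.])]
234 [array([555.,  86.,   1.]), array([567.,  86.,   1.])]
235 [array([555.,  85.,   0.]), array([567.,  85.,   1.])]
236 [array([558., 117.,  84.]), array([565., 117.,  85.])]
237 [array([558., 117.,  85.]), array([565., 117.,  86.])]
238 [array([558., 117.,  86.]), array([565., 117.,  85.])]
239 [array([558., 117.,  88.]), array([565., 117.,  87.])]
240 [array([558., 117.,  89.]), array([565., 117.,  88.])]
241 [array([558., 117.,  89.]), array([565., 117.,  90.])]
242 [array([558., 117.,  92.]), array([565., 117.,  91.])]
243 [array([558., 117.,  93.]), array([565., 117.,  92.])]
w0.npz lowest finger 0.15232002036604336 0.15411325506137907 [0.62485464 0.06600566 0.37398117]
w2.npz lowest finger 0.33590885643208446 0.337295555019463 [0.53293368 0.30037442 0.4747537 ]
```

Run:
```python
from h import *
C=cam('scene'); p,d=env.capture('scene'); np.savez('s1.npz',p=p,d=d,K=C[0],t=C[1],M=C[2])
W,p,d=cloud('s1.npz'); m=(abs(W[...,0]-.56)<.02)&(abs(W[...,1]-.11)<.025)&(W[...,2]>.03)&(W[...,2]<.2)
Q=W[m]; print(Q[np.argsort(Q[:,2])][:12].round(3)); print(tool()[0], tool()[2]['time_s'])
```

```text
[[0.556 0.115 0.08 ]
 [0.556 0.12  0.082]
 [0.559 0.118 0.083]
 [0.544 0.113 0.083]
 [0.55  0.121 0.084]
 [0.547 0.115 0.086]
 [0.562 0.12  0.086]
 [0.553 0.119 0.086]
 [0.569 0.114 0.087]
 [0.563 0.118 0.088]
 [0.566 0.118 0.088]
 [0.55  0.121 0.09 ]]
[0.55730362 0.10813509 0.07023369] 2.7167
```

Both the wrist and scene cameras put the shut fingertips about 12 mm above the reported TCP, not 19 mm below it. The fingers therefore passed over the knob, and everything must go about 31 mm lower. I'll go back to the start and repeat.

Emit:
send_rows(
  motion=[
    [25,-15,-20,0,0,0],
    [60,-30,-25,0,0,0],
    [95,-33,-25,0,0,0],
    [108,-33,-10,0,0,0],
    [108,-33,15,0,0,0],
    [108,-33,33,0,0,0],
    [108,-33,33,0,0,0],
  ],
)

```text
time_s: 3.3
ee_pos: [0.5204, 0.216, 0.034]
ee_rot: [-3.13, 0.005, 1.577]
wrist_force: [-0.3, -0.3, -0.5]
opening: 0.0002
```

Run:
```python
from h import *
print(tool()[0])
C=cam('wrist'); p,d=env.capture('wrist'); np.savez('w5.npz',p=p,d=d,K=C[0],t=C[1],M=C[2])
W,p,d=cloud('w5.npz'); e=tool()[0]; print('tip',W[239,319],W[237:250,319,2].round(3))
for a in range(157,253,10):
    t=np.array([603.5+85*np.cos(np.radians(a)),179.3+85*np.sin(np.radians(a)),39])/1000; print(a,shift(t).round(1))
```

```text
[0.52041575 0.2160447  0.03404336]
tip [0.52103717 0.22723228 0.04908496] [0.048 0.049 0.049 0.051 0.053 0.054 0.055 0.184 0.057 0.058 0.059 0.061
 0.061]
157 [-3.5  3.8 -3.5]
167 [-17.6  -0.9  -3.4]
177 [-32.3  -3.   -3.3]
187 [-47.1  -2.6  -3.2]
197 [-61.6   0.4  -3.2]
207 [-75.4   5.9  -3.2]
217 [-88.   13.7  -3.2]
227 [-99.   23.5  -3.3]
237 [-108.2   35.2   -3.3]
247 [-115.2   48.2   -3.4]
```

Emit:
send_rows(
  motion=[
    [-17,-1,-3,0,0,0],
    [-32,-3,-3,0,0,0],
    [-47,-3,-3,0,0,0],
    [-62,0,-3,0,0,0],
    [-75,6,-3,0,0,0],
    [-88,14,-3,0,0,0],
    [-99,23,-3,0,0,0],
    [-108,35,-3,0,0,0],
  ],
)

```text
time_s: 4.02
ee_pos: [0.5574, 0.107, 0.0396]
ee_rot: [-3.131, 0.004, 1.575]
wrist_force: [-0.8, 1.9, 1.2]
opening: 0.0
```

Run:
```python
from h import *
print(tool()[0],tool()[2]['wrist_force']); C=cam('wrist')
p,d=env.capture('wrist'); cv2.imwrite('pics/w6.png',p[:,:,::-1])
for a in (237,247,252):
    t=np.array([603.5+85*np.cos(np.radians(a)),179.3+85*np.sin(np.radians(a)),39])/1000; print(a,shift(t).round(1))
```

```text
[0.55740945 0.10703703 0.03962133] [-0.83473798  1.94735109  1.20586775]
237 [ 2.  -3.2  0.8]
247 [-5.   9.8  0.7]
252 [-7.6 16.8  0.7]
```

View pics/w6.png

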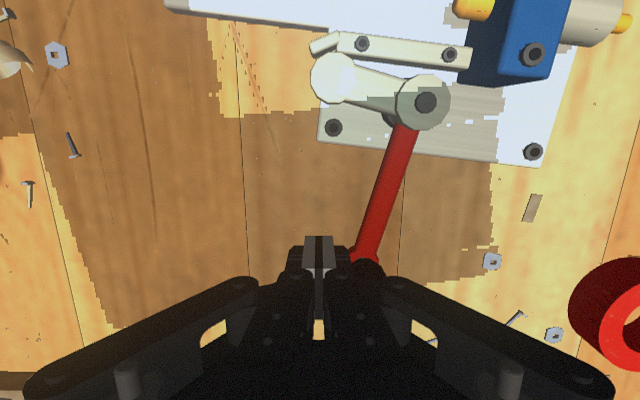

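The lever swung with the push: the handle now runs from the pivot (425,102) to the knob at about (365,270). A little more opens it further.

Emit:
send_rows(
  motion=[
    [-3,7,0,0,0,0],
    [-5,13,0,0,0,0],
    [-5,16,0,0,0,0],
    [-5,16,0,0,0,0],
  ],
)

```text
time_s: 4.4
ee_pos: [0.5722, 0.1007, 0.039]
ee_rot: [-3.124, 0.006, 1.575]
wrist_force: [-14.0, 0.3, 9.4]
opening: 0.0001
```

Emit:
send_rows(
  motion=[
    [0,-8,0,0,0,0],
    [0,-15,-30,0,0,0],
    [5,-20,-70,0,0,0],
    [35,-20,-110,0,0,0],
    [70,-30,-150,0,0,0],
    [100,-40,-180,0,0,0],
    [130,-50,-210,0,0,0],
    [150,-50,-220,0,0,0],
  ],
  grip=1,
)

```text
time_s: 5.07
ee_pos: [0.5254, 0.2494, 0.259]
ee_rot: [-3.126, 0.006, 1.574]
wrist_force: [1.8, 0.4, -0.4]
opening: 0.0851
```

Run:
```python
from h import *
print(tool()[0],tool()[2]['wrist_force']); C=cam('wrist')
p,d=env.capture('wrist'); cv2.imwrite('pics/w7.png',p[:,:,::-1]); np.savez('w7.npz',p=p,d=d,K=C[0],t=C[1],M=C[2])
```

```text
[0.52538635 0.24939597 0.25897023] [ 1.80852202  0.42978245 -0.42769249]
```

View pics/w7.png

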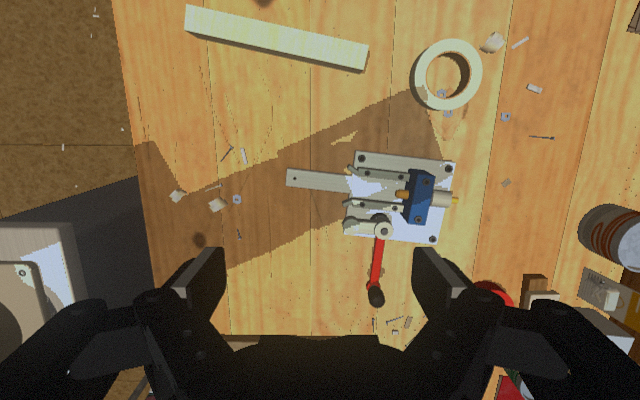

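The lever is fully open (handle at about (377,265), along jig -y), and the lobe no longer crosses the channel. Now I'll remeasure the batten and the jig axis.

Run:
```python
from h import *
W,p,d=cloud('w7.npz'); z=W[...,2]; hsv=cv2.cvtColor(p,cv2.COLOR_RGB2HSV); H,S,V=[hsv[...,i] for i in range(3)]
def big(m):
    n,l,s,c=cv2.connectedComponentsWithStats(m.astype(np.uint8)); return l==1+np.argmax(s[1:,4])
m=big((abs(z-.038)<.007)&(W[...,1]>.3)&(W[...,0]<.6)); print('bat',rect(W[m]))
m=big((abs(z-.012)<.005)&(W[...,0]<.54)&(W[...,0]>.45)&(W[...,1]>.2)&(W[...,1]<.28)); print('tongue',rect(W[m]))
m=big((H>95)&(H<125)&(S>120)&(z>.046)&(z<.062)&(W[...,0]>.6)); print('blue',rect(W[m]))
m=((H<8)|(H>172))&(S>120)&(z>.03)&(W[...,0]<.65)&(W[...,1]>.08);m=big(m); print('handle',rect(W[m]))
print(shift([.476,.397,.2]), tool()[2]['qpos'])
```

```text
bat (array([476.1, 397.3]), array([ 26.6, 199.7]), 78.47)
tongue (array([509.9, 234.8]), array([24.6, 62.5]), 83.58)
blue (array([642.7, 215.6]), array([49.4, 20.4]), 83.22)
handle (array([575.2, 209. ]), array([ 36.4, 231.6]), 14.97)
[141.18817812 -49.9981972   64.56219451] [0.42932944 0.32709788 1.67709381 0.00492385 1.14501108 0.4214542 ]
```

Emit:
send_rows(
  motion=[
    [20,-7,8,0,0,-7],
    [40,-14,16,0,0,-14],
    [60,-21,24,0,0,-21],
    [80,-28,32,0,0,-28],
    [100,-35,40,0,0,-35],
    [120,-42,48,0,0,-42],
    [135,-48,56,0,0,-49],
    [141,-50,65,0,0,-56],
  ],
)

```text
time_s: 5.78
ee_pos: [0.4753, 0.399, 0.1991]
ee_rot: [-3.138, -0.008, 2.562]
wrist_force: [0.3, 1.0, -0.2]
opening: 0.0856
```

Run:
```python
from h import *
print(shift([.476,.397,.12]), tool()[2]['ee_rot'],np.degrees(tool()[2]['ee_rot'][2])-168.5)
```

```text
[-2.23721436 -1.0243547  79.09235056] [-3.13836585 -0.00778342  2.5621229 ] -21.701171122711173
```

Emit:
send_rows(
  motion=[
    [-1,0,20,0,0,-7],
    [-2,-1,40,0,0,-14],
    [-2,-1,60,0,0,-20],
    [-2,-1,75,0,0,-21.7],
    [-2,-1,79,0,0,-21.7],
    [-2,-1,79,0,0,-21.7],
  ],
)

```text
time_s: 6.28
ee_pos: [0.4752, 0.3966, 0.1187]
ee_rot: [-3.139, -0.01, 2.94]
wrist_force: [-0.5, -0.5, 0.3]
opening: 0.0856
```

Run:
```python
from h import *
e,M,o=tool(); print(e,o['ee_rot'],np.degrees(o['ee_rot'][2])-168.5, shift([.476,.397,-.006]))
C=cam('wrist'); p,d=env.capture('wrist'); cv2.imwrite('pics/w8.png',p[:,:,::-1]); np.savez('w8.npz',p=p,d=d,K=C[0],t=C[1],M=C[2])
W,p,d=cloud('w8.npz'); z=W[...,2]
m=(abs(z-.038)<.005)&(W[...,1]>.33); print('bat',rect(W[m]))
# finger tips: points z>.05 in tool frame
Q=(W-e)@M; q=Q[(d>0)&(d<.3)&(z>.06)]; print('tips (tool z max)',np.sort(q[:,2])[-200::20].round(4)); 
for s in (1,-1):
    a=q[(q[:,1]*s>0)]; print(a[np.argsort(-a[:,2])][:40].mean(0))
```

```text
[0.4751748  0.39663567 0.11865781] [-3.13927158 -0.00999584  2.9398964 ] -0.056343989562975594 [ -1.9814823    0.81156622 124.64267854]
bat (array([476.3, 397.7]), array([ 26.2, 200.1]), 78.48)
tips (tool z max) [-0.024  -0.0237 -0.0234 -0.0231 -0.0228 -0.0225 -0.0221 -0.0218 -0.0215
 -0.0208]
[-0.00022777  0.04358985 -0.02129918]
[-0.00059682 -0.0420542  -0.02118854]
```

View pics/w8.png

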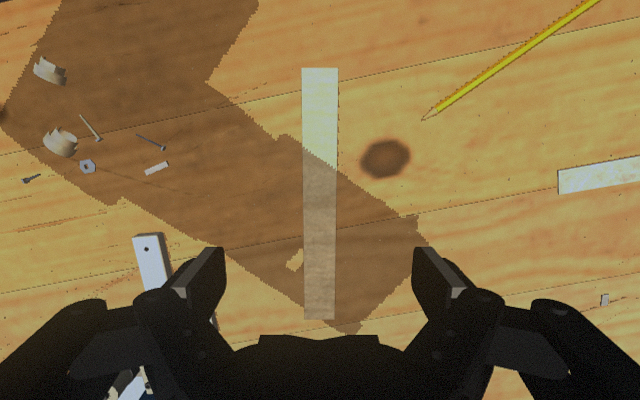

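The batten at (320,195) lies centred and square between the open jaws. The open tips are 21 mm above the reported TCP, so I'll lower to TCP z ≈ -0.006.

Emit:
send_rows(
  motion=[
    [-1,1,30,0,0,0],
    [-1,1,60,0,0,0],
    [-2,1,90,0,0,0],
    [-2,1,110,0,0,0],
    [-2,1,120,0,0,0],
    [-2,1,124,0,0,0],
    [-2,1,124,0,0,0],
  ],
)

```text
time_s: 6.92
ee_pos: [0.4773, 0.3982, -0.0038]
ee_rot: [-3.141, -0.008, 2.939]
wrist_force: [1.1, 0.5, 0.4]
opening: 0.0854
```

Emit:
send_rows(
  motion=[
    [0,0,0,0,0,0],
    [0,0,0,0,0,0],
    [0,0,0,0,0,0],
    [0,0,0,0,0,0],
    [0,0,0,0,0,0],
    [0,0,0,0,0,0],
    [0,0,0,0,0,0],
    [0,0,0,0,0,0],
  ],
  grip=0,
)

```text
time_s: 7.58
ee_pos: [0.4778, 0.3986, -0.0029]
ee_rot: [3.141, -0.008, 2.939]
wrist_force: [-0.9, -0.7, 7.0]
opening: 0.0259
```

Emit:
send_rows(
  motion=[
    [0,0,-15,0,0,0],
    [0,0,-40,0,0,0],
    [0,0,-70,0,0,0],
    [0,0,-90,0,0,0],
    [0,0,-90,0,0,0],
    [0,0,-90,0,0,0],
  ],
)

```text
time_s: 8.08
ee_pos: [0.479, 0.3988, 0.0881]
ee_rot: [3.139, -0.006, 2.939]
wrist_force: [1.0, -0.2, -1.8]
opening: 0.0251
```

```bash
cat >> h.py <<'E'
J0=np.array([.609,.2237]); A=np.radians(-6.3)
ux=np.array([np.cos(A),np.sin(A)]); uy=np.array([-np.sin(A),np.cos(A)])
def bat(f,zlo,zhi,inten=110):
    """fit batten top from wrist depth"""
    e,M,o=tool(); W,p,d=cloud(f); Q=(W-e)@M
    m=(d>0)&(W[...,2]>zlo)&(W[...,2]<zhi)&(p.min(-1)>60)
    n,l,s,c=cv2.connectedComponentsWithStats(m.astype(np.uint8)); m=l==1+np.argmax(s[1:,4])
    P=W[m]; g=np.c_[P[:,:2],np.ones(len(P))]; k=np.linalg.lstsq(g,P[:,2],rcond=None)[0]
    print('bat',m.sum(),rect(P),'zmed',np.median(P[:,2]),'slope',k[:2].round(4), 'tool frame rect', rect(Q[m]))
    return P,k
E
python3 - <<'E'
from h import *
e,M,o=tool(); print(e,o['ee_rot'],o['wrist_force'],o['opening'])
C=cam('wrist'); p,d=env.capture('wrist'); cv2.imwrite('pics/w9.png',p[:,:,::-1]); np.savez('w9.npz',p=p,d=d,K=C[0],t=C[1],M=C[2])
bat('w9.npz',.10,.16)
E
```

```text
[0.47895927 0.39878077 0.08809522] [ 3.13925582 -0.00613709  2.93945038] [ 1.00736559 -0.19761807 -1.7658721 ] 0.025078896079038977
bat 24488 (array([441.2, 405.7]), array([ 28.9, 124.7]), 78.36) zmed 0.12970796278895852 slope [0.0024 0.0037] tool frame rect (array([38. ,  0.1]), array([124.7,  28.9]), 0.05)
```

View pics/w9.png

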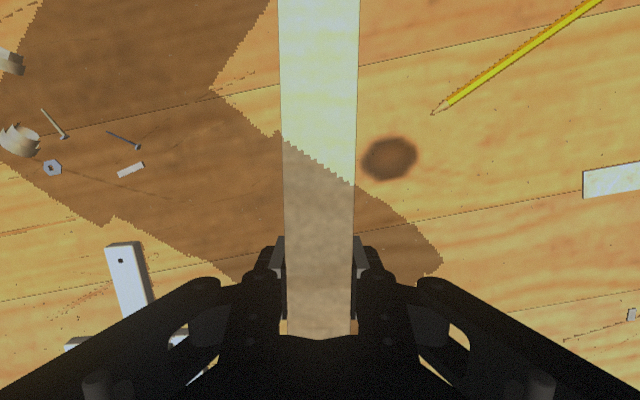

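The batten is held level, square and centred between the pads at (320,200). I'll carry it over to the tongue.

Run:
```python
from h import *
c=J0+ux*(-.165); print(c); e=c+ux*.0014; print(shift([*e,.09]))
```

```text
[0.44499644 0.24180616]
[  -0.31429131 -159.63743264   -3.30449691]
```

Emit:
send_rows(
  motion=[
    [0,-20,-2,0,0,-1],
    [0,-45,-3,0,0,-2],
    [0,-75,-3,0,0,-3],
    [0,-105,-3,0,0,-4],
    [0,-135,-3,0,0,-5],
    [0,-155,-3,0,0,-5.3],
    [0,-160,-3,0,0,-5.3],
    [0,-160,-3,0,0,-5.3],
  ],
)

```text
time_s: 8.8
ee_pos: [0.4448, 0.2398, 0.0884]
ee_rot: [-3.141, -0.011, 3.03]
wrist_force: [0.4, 0.6, -1.8]
opening: 0.0252
```

Run:
```python
from h import *
e,M,o=tool(); print(e,o['ee_rot'],o['wrist_force'],o['opening'])
for n in ('wrist','scene'):
    C=cam(n); p,d=env.capture(n); cv2.imwrite(f'pics/a_{n}.png',p[:,:,::-1] if n=='wrist' else cv2.resize(p[150:330,240:460,::-1],None,fx=3,fy=3,interpolation=2)); np.savez(f'a_{n}.npz',p=p,d=d,K=C[0],t=C[1],M=C[2])
bat('a_wrist.npz',.10,.16)
c=J0+ux*(-.165); e=c+ux*.0014; print(shift([*e,.011]),np.degrees(o['ee_rot'][2])-173.7)
```

```text
[0.44477017 0.23979035 0.08842746] [-3.14087431 -0.01050331  3.02983411] [ 0.41597829  0.57516582 -1.84982826] 0.02523677046584263
bat 24485 (array([406.4, 243.4]), array([ 28.9, 124. ]), 83.53) zmed 0.13026064444672403 slope [-0.0029  0.0012] tool frame rect (array([40.2, -2.8]), array([124. ,  28.9]), 0.15)
[-0.74901265 -0.27045967 78.12563892] -0.10329294037282466
```

View pics/a_scene.png

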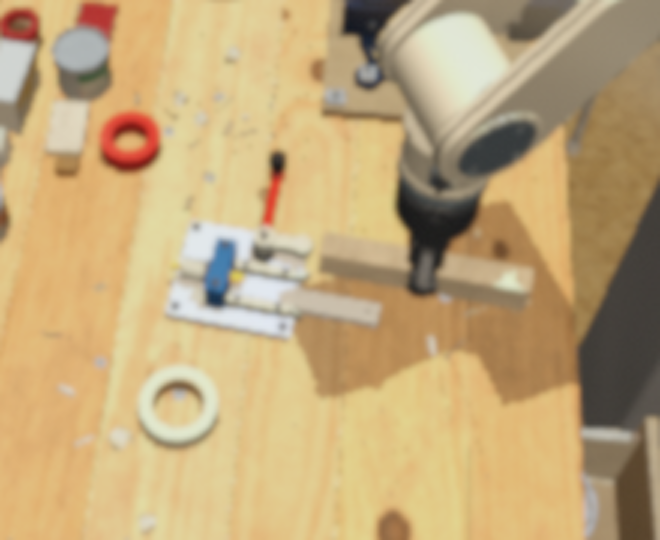

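View pics/a_wrist.png

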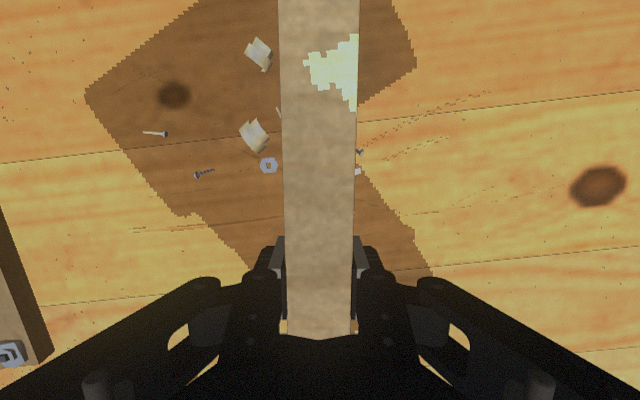

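Emit:
send_rows(
  motion=[
    [0,0,25,0,0,0],
    [0,0,50,0,0,0],
    [0,0,68,0,0,0],
    [-1,0,75,0,0,0],
    [-1,0,75,0,0,0],
    [-1,0,75,0,0,0],
  ],
)

```text
time_s: 9.4
ee_pos: [0.447, 0.2427, 0.0141]
ee_rot: [3.141, -0.008, 3.032]
wrist_force: [0.2, 0.9, -1.8]
opening: 0.025
```

```bash
cat >> h.py <<'E'
def avg(n=12):
    E=[];O=[];F=[];B=[];D=[]
    for i in range(n):
        c=cam('wrist'); e,M,o=tool(); p,d=env.capture('wrist'); E.append(e); O.append(R.from_matrix(M).as_quat()); F.append(o['wrist_force']); D.append(d)
        np.savez('avg.npz',p=p,d=d,K=c[0],t=c[1],M=c[2])
        W,p,_=cloud('avg.npz'); z=W[...,2]; q=(W-e)@M
        m=(d>0)&(abs(q[...,2]+.0416)<.012)&(abs(q[...,1])<.02)&(q[...,0]>-.02)&(q[...,0]<.09); P=W[m]
        r=rect(P); k=np.linalg.lstsq(np.c_[P[:,:2],np.ones(len(P))],P[:,2],rcond=None)[0]
        c2=r[0]/1000; B.append([(c2-J0)@uy*1000,r[2]-90,np.median(P[:,2])*1000,*(k[:2]*1000)])
    E=np.array(E); m=E.mean(0); Rm=R.from_quat(np.array([q*np.sign(q@O[0]) for q in O])).mean().as_matrix()
    j=np.array([(m[:2]-J0)@ux,(m[:2]-J0)@uy])*1000
    yaw=np.degrees(np.arctan2(Rm[1,0],Rm[0,0])); 
    print('ee',m.round(4),'sd',E.std(0).round(4),'jig xy',j.round(2),'yaw-173.7:',round(yaw-173.7,2),'toolz',Rm[:,2].round(4),'F',np.mean(F,0).round(1))
    print('cam batten: jig y, yaw, ztop, slopes',np.mean(B,0).round(2),np.std(B,0).round(2))
    return m,Rm
E
python3 - <<'E'
from h import *
avg()
E
```

```text
ee [0.4472 0.2423 0.0148] sd [0.0003 0.0003 0.0003] jig xy [-162.86    0.75] yaw-173.7: -0.01 toolz [-0.0068  0.0025 -1.    ] F [ 0.1 -0.  -1.5]
cam batten: jig y, yaw, ztop, slopes [ 0.68 -6.34 56.47  8.36 -1.38] [0.32 0.12 0.32 0.57 0.84]
```

Readings and picture agree: lateral offset +0.7 mm, yaw within 0.1°, underside about 18 mm above the bench. I'll lower it and slide it in through the flare.

Emit:
send_rows(
  motion=[
    [0,-0.7,3,0,0,0],
    [-6,-0.7,4.5,0,0,0],
    [-16,-0.7,4.5,0,0,0],
    [-26,-0.7,4.5,0,0,0],
    [-36,-0.7,4.5,0,0,0],
    [-46,-0.7,4.5,0,0,0],
    [-54,-0.7,4.5,0,0,0],
    [-54,-0.7,4.5,0,0,0],
  ],
)

```text
time_s: 10.67
ee_pos: [0.5029, 0.2353, 0.0095]
ee_rot: [3.139, -0.006, 3.03]
wrist_force: [0.4, 0.2, -0.7]
opening: 0.0255
```

Run:
```python
from h import *
avg(8); C=cam('scene')
p,d=env.capture('scene'); cv2.imwrite('pics/b_scene.png',cv2.resize(p[190:310,260:420,::-1],None,fx=4,fy=4,interpolation=2))
```

```text
ee [0.5005 0.2351 0.0093] sd [0.0011 0.0001 0.0001] jig xy [-109.14   -0.54] yaw-173.7: -0.04 toolz [-0.0078  0.002  -1.    ] F [ 0.2 -0.3 -1.6]
cam batten: jig y, yaw, ztop, slopes [-0.5  -6.52 51.01  7.36 -2.24] [0.25 0.48 0.08 1.01 0.48]
```

View pics/b_scene.png

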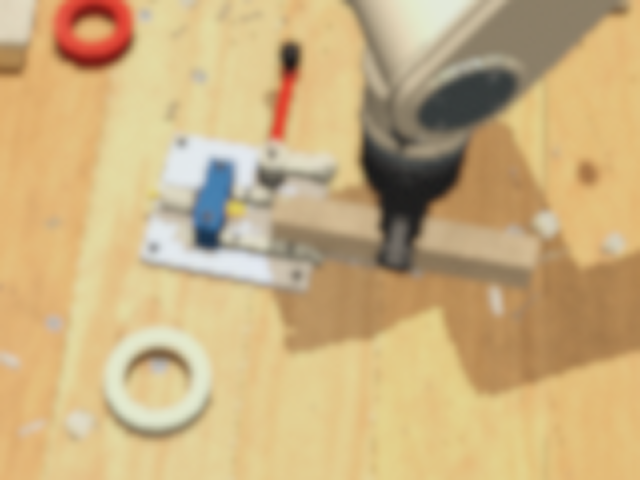

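The batten's front end is between the rails, with no side force. I'll go on onto the plunger.

Emit:
send_rows(
  motion=[
    [-5,0.5,1,0,0,0],
    [-11,0.5,1,0,0,0],
    [-17,0.5,1,0,0,0],
    [-22,0.5,1,0,0,0],
    [-26,0.5,1,0,0,0],
    [-29,0.5,1,0,0,0],
    [-29,0.5,1,0,0,0],
  ],
)

```text
time_s: 11.7
ee_pos: [0.5275, 0.2329, 0.0091]
ee_rot: [3.141, -0.011, 3.032]
wrist_force: [-8.8, 1.4, 14.1]
opening: 0.025
```

Run:
```python
from h import *
avg(8)
```

```text
ee [0.5275 0.2328 0.0091] sd [0. 0. 0.] jig xy [-81.98   0.15] yaw-173.7: 0.01 toolz [-0.0103  0.0017 -0.9999] F [-8.4  0.9 13. ]
cam batten: jig y, yaw, ztop, slopes [ 0.15 -6.33 50.82  7.54 -2.53] [0.05 0.09 0.   0.2  1.13]
```

Emit:
send_rows(
  motion=[
    [-2,0,-0.6,0,0,0],
    [-4,0,-0.6,0,0,0],
    [-6,0,-0.6,0,0,0],
    [-7,0,-0.6,0,0,0],
    [-7,0,-0.6,0,0,0],
  ],
)

```text
time_s: 12.52
ee_pos: [0.5343, 0.232, 0.0093]
ee_rot: [3.141, -0.011, 3.032]
wrist_force: [-4.2, 1.5, -0.0]
opening: 0.025
```

Run:
```python
from h import *
avg(6)
```

```text
ee [0.5342 0.232  0.0094] sd [0. 0. 0.] jig xy [-7.523e+01  7.000e-02] yaw-173.7: 0.02 toolz [-0.0108  0.0015 -0.9999] F [-4.8  1.6 -0.3]
cam batten: jig y, yaw, ztop, slopes [ 2.000e-02 -6.240e+00  5.116e+01  5.000e+00 -3.030e+00] [0.05 0.06 0.04 0.21 1.13]
```

Emit:
send_rows(
  motion=[
    [-1,0,0.2,0,0,0],
    [-2,0,0.2,0,0,0],
    [-2.5,0,0.2,0,0,0],
    [-2.5,0,0.2,0,0,0],
  ],
)

```text
time_s: 13.15
ee_pos: [0.5345, 0.2319, 0.0091]
ee_rot: [-3.141, -0.015, 3.032]
wrist_force: [-12.8, 4.5, 6.6]
opening: 0.0254
```

Run:
```python
from h import *
avg(6)
```

```text
ee [0.5345 0.2319 0.0091] sd [0. 0. 0.] jig xy [-7.492e+01 -6.000e-02] yaw-173.7: 0.02 toolz [-1.450e-02  9.000e-04 -9.999e-01] F [-12.5   4.5   5.7]
cam batten: jig y, yaw, ztop, slopes [-3.000e-02 -6.330e+00  5.085e+01  7.150e+00 -3.200e+00] [0.05 0.06 0.   0.13 0.78]
```

The batten moved only 0.3 mm for 2.5 mm commanded, and the force rose from 5 to 12.5 N at the seat position, so it is on the stop. I'll press slightly firmer and check it visually.

Emit:
send_rows(
  motion=[
    [-2.5,0,0,0,0,0],
    [-3.5,0,0,0,0,0],
    [-4,0,0,0,0,0],
    [-4,0,0,0,0,0],
    [-4,0,0,0,0,0],
  ],
)

```text
time_s: 13.87
ee_pos: [0.5344, 0.2318, 0.0091]
ee_rot: [-3.139, -0.021, 3.032]
wrist_force: [-20.0, 6.5, 12.5]
opening: 0.0248
```

Run:
```python
from h import *
avg(8)
C=cam('scene'); p,d=env.capture('scene'); np.savez('f.npz',p=p,d=d,K=C[0],t=C[1],M=C[2]); cv2.imwrite('pics/f_scene.png',cv2.resize(p[190:310,260:420,::-1],None,fx=4,fy=4,interpolation=2))
p,d=env.capture('side'); cv2.imwrite('pics/f_side.png',p[:,:,::-1])
print(tool()[2]['wrist_force'],tool()[2]['time_s'],tool()[2]['opening'])
```

```text
ee [0.5344 0.2317 0.0091] sd [0. 0. 0.] jig xy [-75.02  -0.19] yaw-173.7: 0.02 toolz [-0.0215  0.     -0.9998] F [-20.    7.1  12.2]
cam batten: jig y, yaw, ztop, slopes [-0.07 -6.37 50.83  7.32 -3.45] [0.06 0.1  0.   0.24 1.18]
[-20.34576864   7.32766819  12.69365983] 14.3667 0.025309845884110477
```

View pics/f_scene.png

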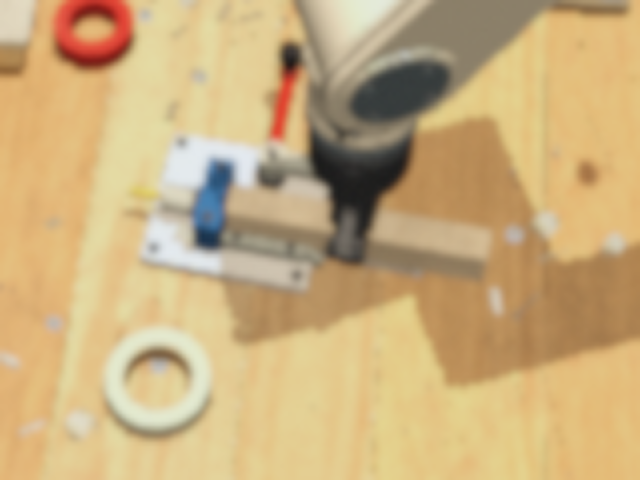

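View pics/f_side.png

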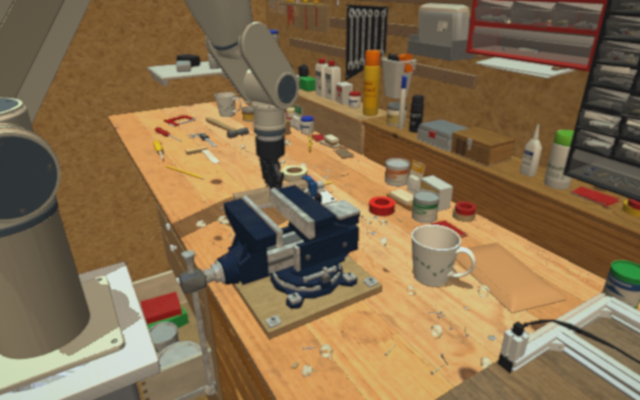

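The scene picture shows the batten's end against the blue block at (228,205). The plunger's brass tail sticks out behind the block at (145,193), and the lever is still open at (285,85). The axial force is steady at about 20 N, of which 5 N is the spring, and nothing is moving. Handing in.

Run:
```python
from h import *
print(env.finish_job()); o=env.get_obs(); print(o['time_s'],o['ee_pos'],o['wrist_force'])
```

```text
the job is handed in; nothing more can be done
None
the job is handed in; nothing more can be done
```

The lever is open and the batten is in the channel, held against the stop block. I handed the job in with the robot still gripping and pressing it. No verdict is reported, so what follows rests on my own last checks.

**What I did**
- **Lever:** I swung it to its end stop with the shut fingers. The first sweep passed over the knob without moving it. The cameras showed the shut fingertips about 12 mm above the reported tool point, where the description puts them 19 mm ahead of it. I corrected the heights and the second sweep worked.
- **Batten:** I gripped it across its 26 mm side at mid-length, lowered it onto the tongue, slid it through the flared mouth and pressed it against the plunger until it stopped.

**Last checks, at about 14.4 s**
- **Position:** The batten's centre is within about 2 mm of the seat along the channel and 0.2 mm sideways. Yaw is within 0.1°, and the batten tilts about 0.5°.
- **Push:** The last 4 mm commanded gave no further travel. The axial force was steady at about 20 N, about 5 N of it the spring, so I estimate 13–15 N on the stop.
- **Rest of the scene:** The lever was still open in the last scene picture. The tape reel, masking tape and mug looked untouched, judged by eye only.

**Small disagreements**
- The batten's top measured 50.8 mm above the bench instead of 50 mm.
- There was about 5 N of sideways force and 12 N of downward force on the batten.

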